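# Turn the row of workpieces round for finishing

## Task

The four workpieces lie side by side in the trays of the cutting rack, in the order in which they were cut. Move them to the empty finishing rack in the reverse order, so that the last one cut is the first to be finished: what lay at the left end of the cutting rack goes into the right-end bay, its neighbour into the bay next to that, and so on. Lay one in each bay, flat on its underside as it lay before, lengthwise along the cleats and in the middle of the bay, not on a cleat.

Things in the scene. Friction and masses are not known exactly. Their poses are not given: they have to be found in the camera images.
- cutting_rack: the full rack: dark wooden ladder frame 130 (x) x 328 (y) x 12 mm, fixed, on the left or right half of the bench. It carries four like trays in a row along its y, at +120, +40, -40, -120 mm. Origin: centre of its underside, on the bench; x points away from the robot (turned up to 0.25 rad), +y to the left as the robot sees it
- finishing_rack: the empty rack, on the other half: wooden board 130 (x) x 328 (y) mm, top 20 mm above the bench, fixed; five darker cleats (8 mm wide, 5 mm high, along x) make four bays in a row, centred at x = 0, y = +120, +40, -40, -120 mm, 72 mm clear. Origin: centre of its underside, on the bench; x away from the robot (turned up to 0.25 rad), +y to the left as the robot sees it
- square_block: thick square-section pine off-cut, 45 x 140 x 45 mm high. Origin: centre of its underside. Length along its own y, width along its own x, z up. Loose wood; starts flat in its tray, length along the tray lips. Hold it across its width. 
- thin_strip: long thin off-cut, 45 x 220 x 20 mm high, longer than the rack is deep, so it overhangs equally at both ends when centred. Origin: centre of its underside. Length along its own y, width along its own x, z up. Loose wood; starts flat in its tray, length along the tray lips. Hold it across its width. 
- wedge: dark hardwood wedge, 40 wide x 120 long x 30 mm high at its +y end, tapering evenly to 4 mm at its -y end (17 mm in the middle). Origin: centre of its underside. Length along its own y, width along its own x, z up. Loose wood; starts flat in its tray, length along the tray lips. Hold it across its width. 
- tenoned_rail: short rail with a stub tenon at each end: middle part 44 wide x 94 long x 38 mm high, tenons 28 wide x 28 long x 14 mm high at mid-height (150 mm long in all). Origin: centre of its underside. Length along its own y, width along its own x, z up. Loose wood; starts flat in its tray, length along the tray lips. Hold it across its width. 
- tray_square_block: shallow wooden tray, fixed on the cutting rack, where the square block lies at the start; it marks that place in the row. All four are alike: 130 (x) x 76 (y) mm, floor 8 mm thick (upper side 20 mm above the bench), lips 5 mm high along both long sides, 68 mm clear. Origin: centre of its underside, 12 mm above the bench; axes as the cutting rack's
- tray_thin_strip: shallow wooden tray, fixed on the cutting rack, where the thin strip lies at the start; it marks that place in the row. All four are alike: 130 (x) x 76 (y) mm, floor 8 mm thick (upper side 20 mm above the bench), lips 5 mm high along both long sides, 68 mm clear. Origin: centre of its underside, 12 mm above the bench; axes as the cutting rack's
- tray_wedge: shallow wooden tray, fixed on the cutting rack, where the wedge lies at the start; it marks that place in the row. All four are alike: 130 (x) x 76 (y) mm, floor 8 mm thick (upper side 20 mm above the bench), lips 5 mm high along both long sides, 68 mm clear. Origin: centre of its underside, 12 mm above the bench; axes as the cutting rack's
- tray_tenoned_rail: shallow wooden tray, fixed on the cutting rack, where the tenoned rail lies at the start; it marks that place in the row. All four are alike: 130 (x) x 76 (y) mm, floor 8 mm thick (upper side 20 mm above the bench), lips 5 mm high along both long sides, 68 mm clear. Origin: centre of its underside, 12 mm above the bench; axes as the cutting rack's
Things that resemble listed ones, but are neither listed nor needed, are in the scene too. What is shaped like the wedge but turquoise is not meant.

How it is judged:
By the outcome, as a careful person would: the job done as asked, in the order asked, and still so for the second after the job is handed in, with the robot touching nothing.
It also fails if it takes over 99 s, if anything falls off the work surface, if the arm or the gripper's body presses on something with over 40 N, if the wrist force passes 120 N, or if a joint passes its speed limit or range.

## Robot

A 7-joint arm with a two-finger parallel gripper is mounted at the origin on a cart in front of the work surface, level with it; the furniture and walls round the work are solid. World frame = base frame: x ahead of the robot, y to its left, z up, the work surface at z = 0. Lengths are in mm, angles in rad, forces in N, time in s.
With the tool pointing down it reaches from about 400 to 875 mm from the base axis. Payload 4.4 kg.
Tool frame: the origin (TCP) lies on the centre line of the jaws, within the pads' length; the fingertips stand 8 mm ahead of it and the grasp point (between the pads) lies 11 mm behind it; x points along the fingers, z is the direction in which the jaws open and shut, and the axes are right-handed (so a half turn about x gives the same grasp; the last joint's range is limited). The gripper opens to 85 mm and grips with 20 to 120 N. Pads are 22 mm wide; open, the fingers measure 114 mm over their backs; the gripper's body (76 mm by 85 mm) begins 54 mm behind the grasp point. The pads swing forward as they close: fully open they stand 13 mm farther back than shut.
Start: joints at [-1.357, 0.628, 0.038, 1.517, -0.027, 0.996, -0.02], TCP at [179.482, 624.743, 239.313] pointing down, gripper open.
Joint ranges: [-3.06, 3.06], [-0.37, 2.12], [-1.25, 1.32], [0.18, 2.47], [-1.1, 4.24], [0.23, 1.98], [-2.94, 2.94]. Speed limits (rad/s): [2.57, 2.57, 3.14, 3.14, 3.14, 3.14, 3.14].

## Interface

Orientations are given as [roll, pitch, yaw] about the fixed x, y, z axes, in that order (R = Rz(yaw) Ry(pitch) Rx(roll)).
In Python, from cell import ctrl, get_image, camera_params gives the robot as it stands. The module is installed in compiled form; this text tells all that it offers.
- The arm moves only by the shell command python3 -m handwheel 'ROWS'. ROWS is text: rows parted by semicolons, each of 7 numbers parted by spaces: the opening, from -1 (shut) to 1 (fully open), then the shift along the tool's x, y, z in mm, then the turn, a rotation vector about the tool's x, y, z in rad. In form: grip x y z wx wy wz; .... A call has 1 to 10 rows; each row shifts and turns the pose as measured when the row begins, along the tool's axes as they then stand; what a row does not reach is not made up. A row lasts 1/10 s, in which the tool goes at most 50 mm and 8.59 degrees, less where a joint would pass 70% of its speed; a pose out of reach is approached as far as the arm can. A call with a gripper value outside its range is refused whole. The fingers move at their own pace and stop on an object; the grip force is fixed at half the most. Time passes only in rows, so rows that do not move let the fingers close. It gives the time, the measured TCP pose, the force and the opening at its end, in the units of the state.
- ctrl.read_state(): the state, without advancing time (a new reading comes with each control period).
- get_image(name): name is "scene" or "top"; returns the picture (384x512x3 uint8, blue, green, red); there is no depth.
- camera_params(name): a dict with "fx", "fy", "cx", "cy" (pixels), "k1" (the pictures are not rectified: a ray, as slopes to the right and down, at radius r is drawn at 1 + k1 r^2 times it, then the intrinsics apply), "eye" and "orientation" of the camera in the world. Camera axes: x right, y up, looking along -z (the intrinsics and any distortion apply to the point x, -y, -z); pixel columns grow to the right and rows downward; lengths in mm; the calibration is good to about 2 mm. A picture is of the moment at which its call begins. camera_params takes no time and is no camera call.
- ctrl.finish_job(): hands the job in, once; it reports no verdict.
The state is a dict: "clock": time; "qpos": joint angles; "qd": joint speeds; "tau": joint torques, N m; "eef_pos": TCP position; "tool_rot": TCP orientation; "force": force on the tool from outside, world axes, zero at the start; "torque": the same for the moment, N m; "width": finger opening in mm.
Only numpy, scipy, OpenCV 4.12 (cv2) and the standard library are available. Lean on these libraries where they do the work, as an engineer would, in place of code of your own. Each camera call takes 0.05 s, during which the arm holds its last target.

## Working session

There is one attempt and no reset: what is moved stays moved. The work goes in short steps, Python scripts to look and compute and a shell command to move; the robot and the scene stay as the last step left them, time stands still between calls to the robot, and variables do not carry over. Pictures are saved under pics/ and viewed, and the job is handed in when it is done.

```bash
mkdir -p pics; ls
python3 - <<'E'
from cell import ctrl,get_image,camera_params
import cv2
for n in("scene","top"):
    im=get_image(n); cv2.imwrite(f"pics/{n}0.png",im); print(n,camera_params(n))
print(ctrl.read_state())
E
```

```text
pics
scene {'fx': 355.29675944966766, 'fy': 355.29675944966766, 'cx': 252.3938699067017, 'cy': 189.6141620021037, 'k1': -0.07006376975079742, 'eye': array([-110.79067196,  625.576317  ,  487.28447434]), 'orientation': array([ 1.09681854,  0.01112608, -2.39639213])}
top {'fx': 462.65835890783137, 'fy': 462.65835890783137, 'cx': 249.6457349617635, 'cy': 190.81801017707073, 'k1': 0.058615815559243896, 'eye': array([ 369.24836597,    2.76742136, 1361.24056168]), 'orientation': array([ 0.08344835, -0.01465373, -1.58585692])}
{'clock': 0.1, 'qpos': array([-1.35678575,  0.62923904,  0.0384266 ,  1.51823678, -0.02699051,
        0.99628968, -0.01998019]), 'qd': array([ 6.73196086e-04, -2.00818569e-03,  6.92458017e-04, -2.50198012e-03,
        9.83521090e-05,  7.84414122e-04, -7.38233952e-05]), 'tau': array([ 3.15390193e-03, -5.64540374e+01,  1.23073887e+00, -1.93978643e+01,
        1.13688817e-02,  5.48053271e-03, -9.01552625e-06]), 'eef_pos': array([179.32991326, 624.22657774, 238.50013648]), 'tool_rot': array([-3.13416825,  1.56914082, -1.84314214]), 'force': array([-1.14236306,  0.32913993, -0.52799133]), 'torque': array([ 0.011832  , -0.04947463,  0.02050985]), 'width': 85.1442243916526}
```

View pics/scene0.png

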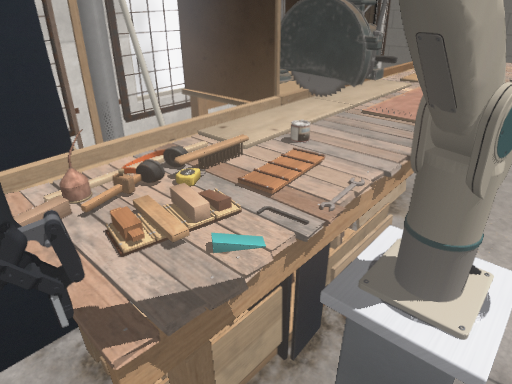

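View pics/top0.png

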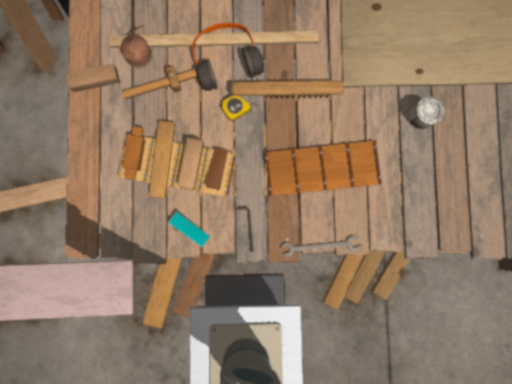

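```bash
cat > h.py <<'E'
import numpy as np,cv2
from scipy.spatial.transform import Rotation as Ro
from cell import ctrl,get_image,camera_params
def proj(n,P):
    c=camera_params(n);R=Ro.from_euler('xyz',c['orientation']).as_matrix()
    p=(np.atleast_2d(P)-c['eye'])@R
    u=p[:,0]/-p[:,2];v=-p[:,1]/-p[:,2];s=1+c['k1']*(u*u+v*v)
    return np.c_[c['fx']*u*s+c['cx'],c['fy']*v*s+c['cy']]
def unproj(n,px,z):
    c=camera_params(n);R=Ro.from_euler('xyz',c['orientation']).as_matrix()
    px=np.atleast_2d(px).astype(float)
    d=(px-[c['cx'],c['cy']])/[c['fx'],c['fy']];q=d.copy()
    for _ in range(20): q=d/(1+c['k1']*(q**2).sum(1,keepdims=True))
    r=np.c_[q[:,0],-q[:,1],-np.ones(len(q))]@R.T
    t=(z-c['eye'][2])/r[:,2]
    return c['eye']+r*t[:,None]
E
python3 - <<'E'
import cv2
from h import *
t=cv2.imread('pics/top0.png');s=cv2.imread('pics/scene0.png')
cv2.imwrite('pics/c1.png',cv2.resize(t[110:210,105:245],None,fx=5.7,fy=5.7,interpolation=cv2.INTER_CUBIC))
cv2.imwrite('pics/c2.png',cv2.resize(t[130:205,255:390],None,fx=5.9,fy=5.9,interpolation=cv2.INTER_CUBIC))
cv2.imwrite('pics/c3.png',cv2.resize(s[170:265,95:275],None,fx=4.4,fy=4.4,interpolation=cv2.INTER_CUBIC))
print(proj('top',[[179,624,239],[0,0,0]]),proj('scene',[[179,624,239]]))
E
```

```text
[[-25.55650683 317.28651369]
 [245.55932376 360.09919979]] [[  9.47032942 343.83842136]]
```

View pics/c1.png

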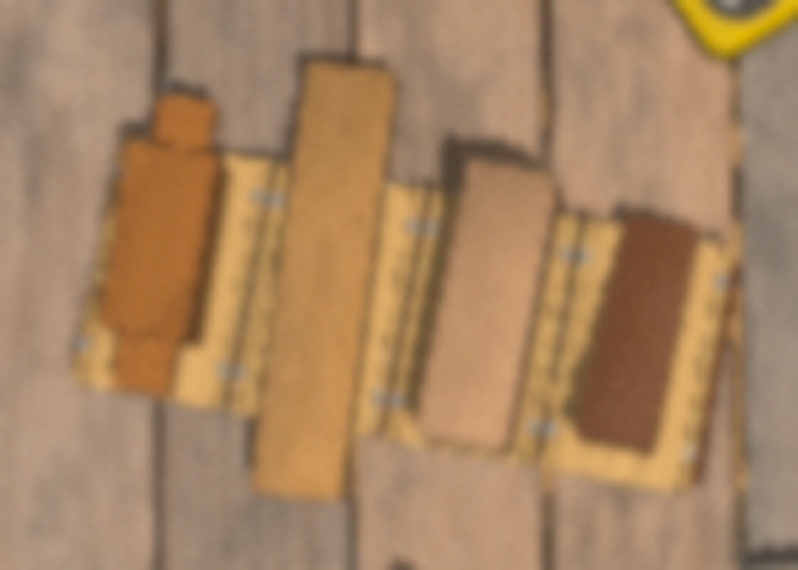

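View pics/c2.png

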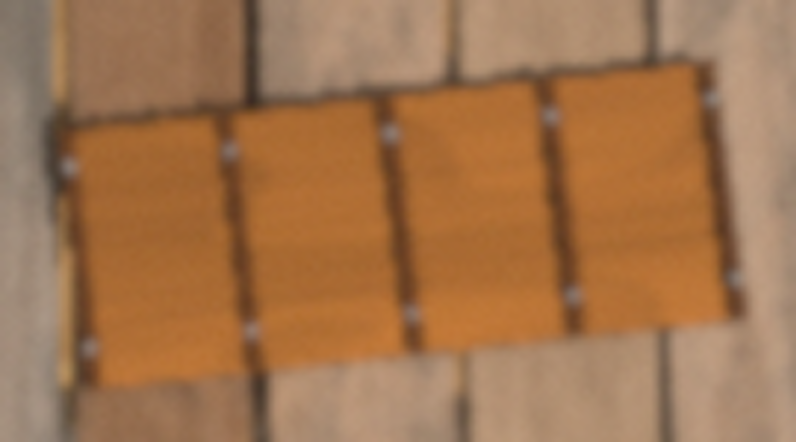

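View pics/c3.png

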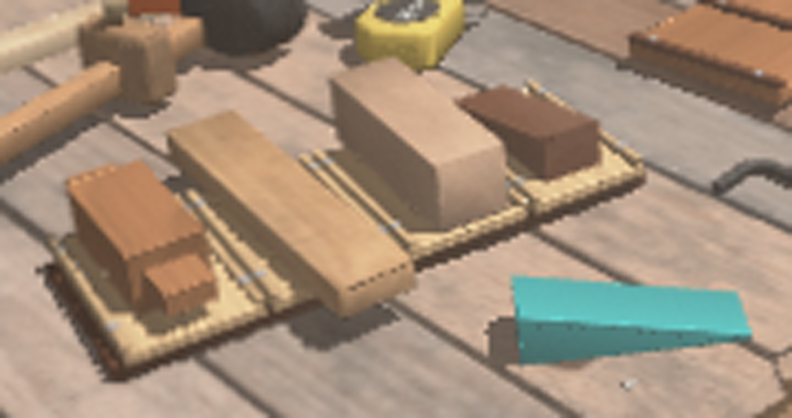

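```bash
cat >> h.py <<'E'
from scipy.optimize import least_squares
def rig(p,L):
    c,s=np.cos(p[2]),np.sin(p[2]);L=np.atleast_2d(np.asarray(L,float))
    return np.c_[p[0]+c*L[:,0]-s*L[:,1],p[1]+s*L[:,0]+c*L[:,1],L[:,2]]
def fit(n,px,L,x0):
    r=least_squares(lambda p:(proj(n,rig(p,L))-px).ravel(),x0,x_scale=[100,100,1])
    return r.x,np.sqrt((r.fun**2).mean())
def crop(px,f,o): return (np.array(px,float)+.5)/f-.5+o
def box(w,l,z0,z1,z1b=None):
    if z1b is None:z1b=z1
    return [[w/2,l/2,z0],[-w/2,l/2,z0],[-w/2,-l/2,z0],[w/2,-l/2,z0],[w/2,l/2,z1],[-w/2,l/2,z1],[-w/2,-l/2,z1b],[w/2,-l/2,z1b]]
def draw(im,n,p,B,f,o,col):
    q=proj(n,rig(p,B));q=((q-o+.5)*f-.5)
    for a,b in [(0,1),(1,2),(2,3),(3,0),(4,5),(5,6),(6,7),(7,4),(0,4),(1,5),(2,6),(3,7)]:
        cv2.line(im,tuple(np.int32(q[a].round())),tuple(np.int32(q[b].round())),col,1,cv2.LINE_AA)
E
cat > fit0.py <<'E'
from h import *
o1=np.array([105,110]);o2=np.array([255,130])
R={}
yy=[160,80,0,-80,-160]
scr=crop([(70,166),(229,150),(391,132),(551,115),(711,98),(89,347),(251,330),(411,314),(573,295),(735,278)],5.9,o2)
r=least_squares(lambda p:(proj('top',rig(p[:3],[[p[3],y,25] for y in yy]+[[-p[3],y,25] for y in yy]))-scr).ravel(),[550,-200,0.1,45],x_scale=[100,100,1,50])
R['fin']=r.x[:3];print('fin',r.x,np.sqrt((r.fun**2).mean()))
def f(name,px,L,x0):
    R[name],e=fit('top',crop(px,5.7,o1),L,x0);print(name,R[name].round(3),e)
f('cut',[(78,380),(690,490),(738,238)],[[-65,158,25],[-65,-158,25],[65,-158,25]],[550,250,0])
t=lambda w,l,z:[[l2,w2,z] for w2,l2 in []]
# pieces: take own y pointing to robot/away: local y along +-x world. yaw ~ -pi/2 => own y = +x ; yaw=+pi/2 => own y=-x
def top(w,l,zf,zn): return [[-w/2,l/2,zf],[w/2,l/2,zf],[w/2,-l/2,zn],[-w/2,-l/2,zn]]
f('rail',[(122,140),(218,155),(193,343),(100,328)],top(44,94,58,58),[550,370,-1.7])
f('strip',[(305,60),(395,70),(342,498),(252,487)],top(45,220,40,40),[550,290,-1.7])
f('block',[(465,155),(553,170),(508,450),(417,436)],top(45,140,65,65),[550,210,-1.7])
f('wedge',[(622,215),(697,228),(655,450),(572,425)],top(40,120,24,50),[550,130,-1.7])
B=dict(fin=box(130,328,0,20),cut=box(130,316,12,25),rail=box(44,94,20,58),strip=box(45,220,20,40),block=box(45,140,20,65),wedge=box(40,120,20,24,50))
if __name__=='__main__':
    t=cv2.imread('pics/top0.png');s=cv2.imread('pics/scene0.png')
    for nm,n,im,(x0,x1,y0,y1),fc in [('o1','top',t,(105,245,110,210),5.7),('o2','top',t,(255,390,130,205),5.9),('o3','scene',s,(95,275,170,265),4.4),('o4','scene',s,(230,340,140,200),6)]:
        c=cv2.resize(im[y0:y1,x0:x1],None,fx=fc,fy=fc,interpolation=cv2.INTER_CUBIC)
        for k in B: draw(c,n,R[k],B[k],fc,np.array([x0,y0]),(0,255,0) if k in('fin','cut') else (255,0,255))
        cv2.imwrite(f'pics/{nm}.png',c)
E
python3 fit0.py
```

```text
fin [ 5.46621405e+02 -2.31891876e+02  9.27216375e-02  4.51388660e+01] 0.09882469871228125
cut [ 5.62192e+02  1.92832e+02 -1.90000e-01] 0.25630793967379756
rail [592.808 311.627  -1.699] 0.47893739622163223
strip [576.678 233.38   -1.693] 0.22752519210265693
block [559.472 149.449  -1.739] 0.20423984545353274
wedge [549.532  76.658  -1.775] 0.7392923467293396
```

View pics/o1.png

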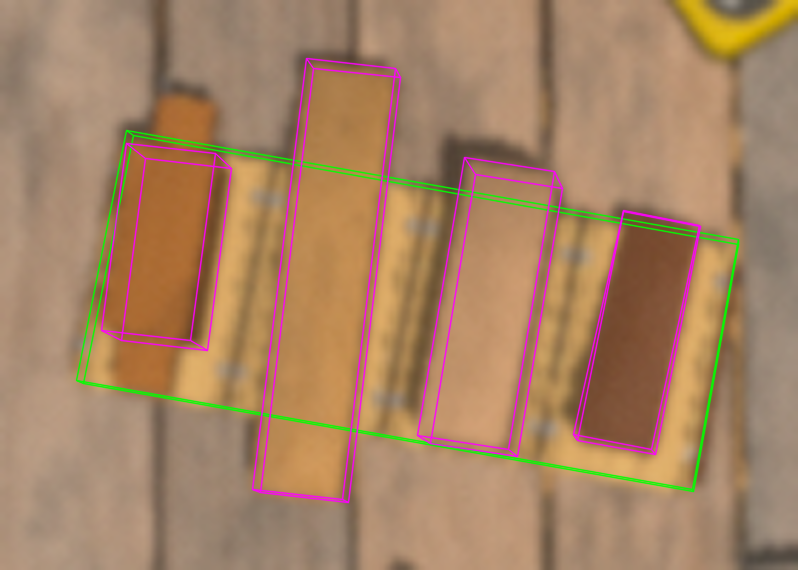

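View pics/o3.png

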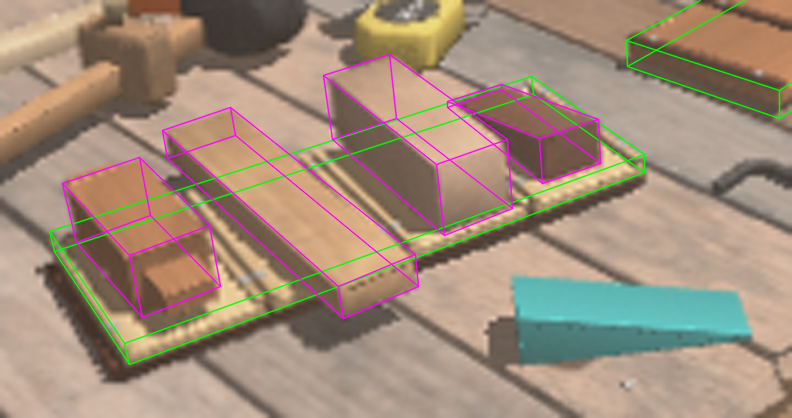

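View pics/o4.png

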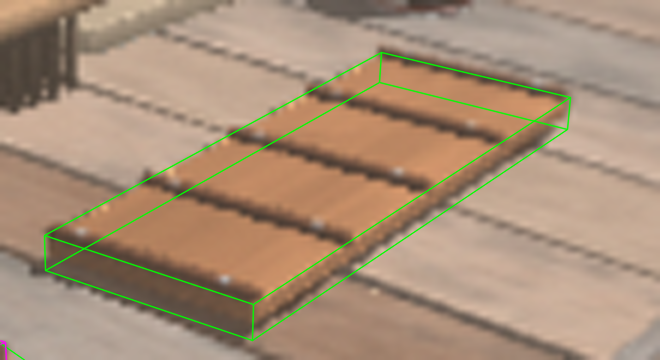

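View pics/o2.png

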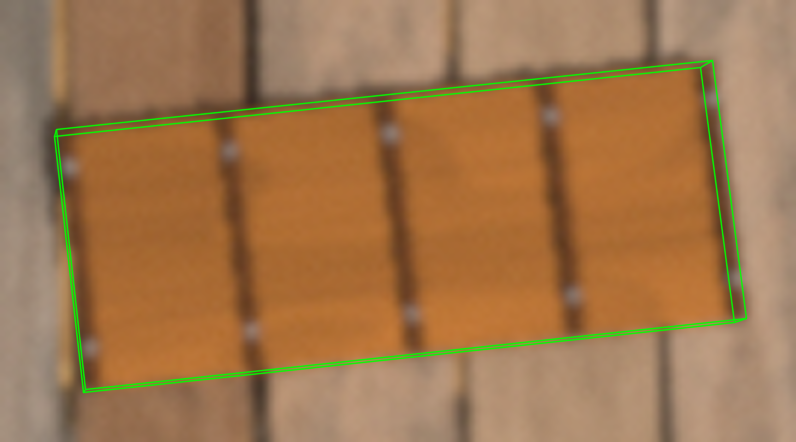

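Candidates and choices:
- Wedge: the dark brown piece in the tray at top px (217,168). The turquoise one at (188,228) is the decoy.
- Strip: the long piece in the tray at (161,158). The boards at (165,290) and (215,38) lie off the rack.
- Square block: (190,162).
- Tenoned rail: (134,152), with stubs visible at both ends.
- Finishing rack: the cleated board at (322,166).

The close crops confirm these. The cutting order from left to right is rail, strip, block, wedge. So the finishing bays are wedge +120, block +40, strip -40, rail -120.

```bash
cat > plan.py <<'E'
import sys,io,contextlib
with contextlib.redirect_stdout(io.StringIO()):
    from fit0 import *
# usage: plan.py piece|bayN z  [along offset]
def tgt(name,along=0):
    if name.startswith('bay'):
        p=rig(R['fin'],[[along,float(name[3:]),0]])[0];d=R['fin'][2]
    else:
        r=R[name];d=r[2]+np.pi/2;p=np.array([r[0]+along*np.cos(d),r[1]+along*np.sin(d)])
    return p[:2],d
if __name__=='__main__':
    a=sys.argv;(p,d)=tgt(a[1],float(a[3]) if len(a)>3 else 0)
    s=ctrl.read_state();T=Ro.from_euler('xyz',s['tool_rot']).as_matrix();e=s['eef_pos']
    j=np.array([-np.sin(d),np.cos(d),0]); 
    if j@T[:,2]<0:j=-j
    X=np.array([0,0,-1.]);G=np.c_[X,np.cross(j,X),j]
    rv=Ro.from_matrix(T.T@G).as_rotvec()
    D=np.array([*p,float(a[2])])-e
    print('clock',s['clock'],'eef',e.round(1),'w',s['width'].round(1),'F',s['force'].round(1),'q7',s['qpos'][6].round(2))
    print('target',[*p.round(1),a[2]],'worldD',D.round(1),'dir',round(d,3))
    print('shift now-axes',(T.T@D).round(1),' after-turn axes',(G.T@D).round(1),' rotvec',rv.round(3))
E
python3 plan.py block 150
```

```text
Traceback (most recent call last):
  File "plan.py", line 19, in <module>
    print('clock',s['clock'],'eef',e.round(1),'w',s['width'].round(1),'F',s['force'].round(1),'q7',s['qpos'][6].round(2))
                                                  ^^^^^^^^^^^^^^^^
AttributeError: 'float' object has no attribute 'round'
```

```bash
sed -i "s/s\['width'\].round(1)/round(s['width'],1)/" plan.py; python3 plan.py block 150
python3 - <<'E'
from h import *
s=ctrl.read_state();print(Ro.from_euler('xyz',s['tool_rot']).as_matrix().round(2))
E
```

```text
clock 0.1 eef [179.3 624.2 238.5] w 85.1 F [-1.1  0.3 -0.5] q7 -0.02
target [np.float64(559.5), np.float64(149.4), '150'] worldD [ 380.1 -474.8  -88.5] dir -0.168
shift now-axes [  89.1 -496.5 -351.2]  after-turn axes [  88.5 -454.4 -404.3]  rotvec [-0.111 -0.002 -0.   ]
[[-0.   -0.96  0.28]
 [-0.    0.28  0.96]
 [-1.   -0.   -0.  ]]
```

```bash
python3 -m handwheel '0.46 0 0 0 -0.111 0 0; 0.46 0 -35 -31 0 0 0; 0.46 0 -35 -31 0 0 0; 0.46 0 -35 -31 0 0 0; 0.46 0 -35 -31 0 0 0; 0.46 0 -35 -31 0 0 0; 0.46 0 -35 -31 0 0 0; 0.46 0 -35 -31 0 0 0; 0.46 0 -35 -31 0 0 0; 0.46 0 -35 -31 0 0 0'; python3 plan.py block 150
```

```text
clock: 1.1
eef_pos: [446.5, 292.8, 232.9]
tool_rot: [2.067, 1.562, -2.792]
force: [0.9, 0.5, -0.7]
width: 62.9
clock 1.1 eef [446.5 292.8 232.9] w 62.9 F [ 0.9  0.5 -0.7] q7 0.8
target [np.float64(559.5), np.float64(149.4), '150'] worldD [ 112.9 -143.4  -82.9] dir -0.168
shift now-axes [  82.4 -133.3 -125. ]  after-turn axes [  82.9 -135.4 -122.4]  rotvec [ 0.022 -0.004 -0.007]
```

```bash
python3 -m handwheel '0.46 0 -34 -31 0.022 -0.004 -0.007; 0.46 0 -34 -31 0 0 0; 0.46 0 -34 -31 0 0 0; 0.46 40 -20 -18 0 0 0; 0.46 40 -8 -7 0 0 0; 0.46 0 0 0 0 0 0; 0.46 0 0 0 0 0 0'; python3 plan.py block 110
```

```text
clock: 1.8
eef_pos: [564.8, 139.1, 150.8]
tool_rot: [-2.119, 1.565, -0.732]
force: [0.3, 0.2, -0.3]
width: 62.3
clock 1.8 eef [564.8 139.1 150.8] w 62.3 F [ 0.3  0.2 -0.3] q7 1.11
target [np.float64(559.5), np.float64(149.4), '110'] worldD [ -5.3  10.3 -40.8] dir -0.168
shift now-axes [40.7  7.3  9.3]  after-turn axes [40.8  6.9  9.3]  rotvec [-0.015 -0.003  0.005]
```

```bash
python3 -m handwheel '0.46 20 7 9 -0.015 -0.003 0.005; 0.46 20 0 0 0 0 0; 0.46 0 0 0 0 0 0'; python3 plan.py block 43
python3 - <<'E'
from h import *
for n,(x0,x1,y0,y1) in (('scene',(90,270,120,260)),('top',(105,245,110,210))):
    im=get_image(n)[y0:y1,x0:x1]; cv2.imwrite(f'pics/a_{n}.png',cv2.resize(im,None,fx=4,fy=4,interpolation=cv2.INTER_CUBIC))
E
```

```text
clock: 2.1
eef_pos: [560.4, 154.0, 114.9]
tool_rot: [-0.764, 1.564, 0.643]
force: [-0.6, -0.4, 0.3]
width: 62.1
clock 2.1 eef [560.4 154.  114.9] w 62.1 F [-0.6 -0.4  0.3] q7 1.11
target [np.float64(559.5), np.float64(149.4), '43'] worldD [ -1.   -4.5 -71.9] dir -0.168
shift now-axes [71.8  0.5 -5. ]  after-turn axes [71.9  0.2 -4.6]  rotvec [0.005 0.005 0.004]
```

View pics/a_scene.png

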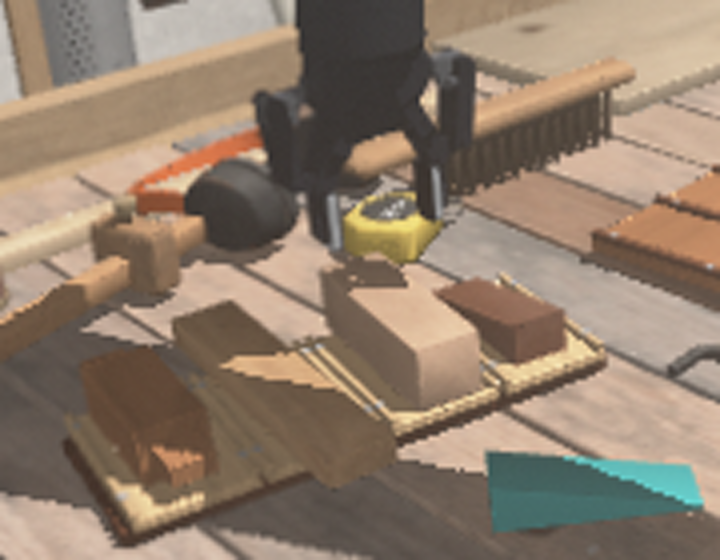

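View pics/a_top.png

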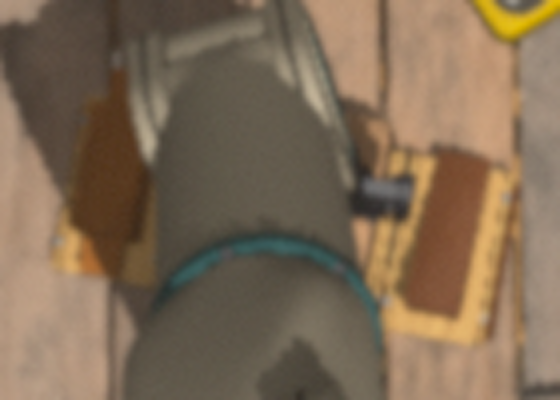

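Run:
```python
from h import *
s=ctrl.read_state();T=Ro.from_euler('xyz',s['tool_rot']).as_matrix();e=s['eef_pos'];print(e)
for a in(-10,-5,0,8):
    P=[e+T[:,0]*a+T[:,2]*z for z in(33,-33)]
    print(a,((proj('scene',P)-[90,120])*4).round(0).tolist())
```

```text
[562.06409715 154.56656417 116.75947504]
-10 [[326.0, 222.0], [420.0, 195.0]]
-5 [[327.0, 229.0], [421.0, 202.0]]
0 [[327.0, 237.0], [422.0, 209.0]]
8 [[329.0, 248.0], [423.0, 220.0]]
```

```bash
python3 -m handwheel '0.46 0 0 -5 0.005 0.005 0.004; 0.46 0 0 0 0 0 0'; python3 plan.py block 43
```

```text
clock: 2.4
eef_pos: [562.5, 150.5, 119.9]
tool_rot: [-1.154, 1.562, 0.249]
force: [-0.2, -0.0, -0.0]
width: 62.4
clock 2.4 eef [562.5 150.5 119.9] w 62.4 F [-0.2 -0.  -0. ] q7 1.11
target [np.float64(559.5), np.float64(149.4), '43'] worldD [ -3.1  -1.1 -76.9] dir -0.168
shift now-axes [76.9  3.4 -1.8]  after-turn axes [76.9  2.8 -1.6]  rotvec [0.001 0.003 0.008]
```

```bash
python3 -m handwheel '0.46 26 3 -1 0 0.003 0.008; 0.46 26 0 0 0 0 0; 0.46 22 0 0 0 0 0; 0.46 4 0 0 0 0 0'; python3 plan.py block 43
```

```text
clock: 2.8
eef_pos: [564.5, 151.0, 45.7]
tool_rot: [-1.087, 1.559, 0.315]
force: [-0.4, -0.7, 0.0]
width: 62.1
clock 2.8 eef [564.5 151.   45.7] w 62.1 F [-0.4 -0.7  0. ] q7 1.11
target [np.float64(559.5), np.float64(149.4), '43'] worldD [-5.1 -1.5 -2.7] dir -0.168
shift now-axes [ 2.7  4.7 -2.4]  after-turn axes [ 2.7  4.7 -2.4]  rotvec [-0.     0.005  0.01 ]
```

```bash
python3 -m handwheel '0.46 2 5 -2 0 0.005 0.01; 0.3 0 0 0 0 0 0; -1 0 0 0 0 0 0; -1 0 0 0 0 0 0; -1 0 0 0 0 0 0'; python3 plan.py block 43
```

```text
clock: 3.3
eef_pos: [561.2, 150.1, 47.7]
tool_rot: [-1.092, 1.566, 0.309]
force: [-0.4, 0.3, -1.2]
width: 44.0
clock 3.3 eef [561.2 150.1  47.7] w 44.0 F [-0.4  0.3 -1.2] q7 1.11
target [np.float64(559.5), np.float64(149.4), '43'] worldD [-1.7 -0.7 -4.7] dir -0.168
shift now-axes [ 4.7  1.6 -1. ]  after-turn axes [ 4.7  1.6 -1. ]  rotvec [-0.001  0.002  0.004]
```

```bash
python3 -m handwheel '-1 0 0 0 0 0 0; -1 -20 0 0 0 0 0; -1 -30 0 0 0 0 0; -1 -25 0 0 0 0 0'; python3 plan.py bay40 130 1.7
```

```text
clock: 3.7
eef_pos: [557.7, 149.2, 121.2]
tool_rot: [2.015, 1.566, -2.867]
force: [0.5, 0.0, -2.1]
width: 44.1
clock 3.7 eef [557.7 149.2 121.2] w 44.1 F [ 0.5  0.  -2.1] q7 1.11
target [np.float64(544.6), np.float64(-191.9), '130'] worldD [ -13.  -341.1    8.8] dir 0.093
shift now-axes [  -8.3  -44.6 -338.4]  after-turn axes [  -8.8   44.6 -338.4]  rotvec [-0.262 -0.001 -0.004]
```

```bash
python3 -m handwheel '-1 -5 0 -20 -0.131 0 0; -1 -5 0 -40 -0.131 0 -0.004; -1 0 8 -45 0 0 0; -1 0 8 -45 0 0 0; -1 0 8 -45 0 0 0; -1 0 8 -45 0 0 0; -1 0 5 -42 0 0 0; -1 0 0 -25 0 0 0; -1 0 0 0 0 0 0'; python3 plan.py bay40 130 1.7
```

```text
clock: 4.6
eef_pos: [544.8, -168.9, 134.9]
tool_rot: [-1.561, 1.561, 0.119]
force: [0.1, 0.2, -1.9]
width: 44.3
clock 4.6 eef [ 544.8 -168.9  134.9] w 44.3 F [ 0.1  0.2 -1.9] q7 1.83
target [np.float64(544.6), np.float64(-191.9), '130'] worldD [ -0.2 -23.   -4.9] dir 0.093
shift now-axes [  4.9   2.7 -22.9]  after-turn axes [  4.9   2.3 -22.9]  rotvec [0.017 0.    0.01 ]
```

```bash
python3 -m handwheel '-1 15 2 -22 0.017 0 0.01; -1 25 0 0 0 0 0; -1 20 0 0 0 0 0; -1 0 0 0 0 0 0'; python3 plan.py bay40 48.5 1.7
```

```text
clock: 5.0
eef_pos: [545.6, -191.1, 73.9]
tool_rot: [-1.161, 1.569, 0.5]
force: [-1.1, 1.2, -1.8]
width: 44.5
clock 5.0 eef [ 545.6 -191.1   73.9] w 44.5 F [-1.1  1.2 -1.8] q7 1.83
target [np.float64(544.6), np.float64(-191.9), '48.5'] worldD [ -1.   -0.8 -25.4] dir 0.093
shift now-axes [25.4  1.1 -0.7]  after-turn axes [25.4  1.1 -0.7]  rotvec [-0.002  0.001  0.001]
```

```bash
python3 -m handwheel '-1 12 1 -1 0 0 0; -1 12 0 0 0 0 0; -1 2 0 0 0 0 0'; python3 plan.py bay40 48.5 1.7
```

```text
clock: 5.3
eef_pos: [546.0, -190.2, 47.8]
tool_rot: [-1.304, 1.567, 0.36]
force: [0.0, 0.1, -2.6]
width: 44.0
clock 5.3 eef [ 546.  -190.2   47.8] w 44.0 F [ 0.   0.1 -2.6] q7 1.83
target [np.float64(544.6), np.float64(-191.9), '48.5'] worldD [-1.4 -1.7  0.7] dir 0.093
shift now-axes [-0.7  1.6 -1.6]  after-turn axes [-0.7  1.6 -1.6]  rotvec [0.    0.001 0.004]
```

```bash
python3 -m handwheel '-1 3 1 -1 0 0 0; -1 2 0 0 0 0 0'; python3 plan.py bay40 48.5 1.7
```

```text
clock: 5.5
eef_pos: [546.1, -190.5, 46.0]
tool_rot: [-1.421, 1.566, 0.244]
force: [-7.3, 1.5, 21.7]
width: 43.9
clock 5.5 eef [ 546.1 -190.5   46. ] w 43.9 F [-7.3  1.5 21.7] q7 1.83
target [np.float64(544.6), np.float64(-191.9), '48.5'] worldD [-1.4 -1.4  2.5] dir 0.093
shift now-axes [-2.5  1.6 -1.3]  after-turn axes [-2.5  1.6 -1.3]  rotvec [0.001 0.001 0.005]
```

```bash
python3 -m handwheel '0.4 -1 0 0 0 0 0; 0.4 0 0 0 0 0 0; 0.4 -10 0 0 0 0 0; 0.4 -40 0 0 0 0 0; 0.4 -40 0 0 0 0 0'; python3 plan.py wedge 125 -15
```

```text
clock: 6.0
eef_pos: [543.8, -189.7, 137.8]
tool_rot: [0.067, 1.568, 1.733]
force: [0.8, -0.3, 0.0]
width: 59.6
clock 6.0 eef [ 543.8 -189.7  137.8] w 59.6 F [ 0.8 -0.3  0. ] q7 1.85
target [np.float64(534.8), np.float64(79.7), '125'] worldD [ -9.  269.4 -12.8] dir -0.204
shift now-axes [ 13.6 -16.5 269. ]  after-turn axes [ 12.8  63.4 262. ]  rotvec [ 0.299  0.003 -0.001]
```

```bash
python3 -m handwheel '0.4 0 0 25 0.149 0 0; 0.4 0 5 42 0.149 0 0; 0.4 0 11 45 0 0 0; 0.4 0 11 45 0 0 0; 0.4 0 11 45 0 0 0; 0.4 0 8 25 0 0 0; 0.4 10 0 0 0 0 0'; python3 plan.py wedge 105 -15
python3 - <<'E'
from h import *
for n,(x0,x1,y0,y1) in (('scene',(90,340,120,260)),):
    im=get_image(n)[y0:y1,x0:x1]; cv2.imwrite(f'pics/b_{n}.png',cv2.resize(im,None,fx=3.2,fy=3.2,interpolation=cv2.INTER_CUBIC))
E
```

```text
clock: 6.7
eef_pos: [540.9, 47.4, 140.5]
tool_rot: [-1.311, 1.546, 0.046]
force: [0.2, -0.1, -0.4]
width: 59.8
clock 6.7 eef [540.9  47.4 140.5] w 59.8 F [ 0.2 -0.1 -0.4] q7 1.22
target [np.float64(534.8), np.float64(79.7), '105'] worldD [ -6.1  32.3 -35.5] dir -0.204
shift now-axes [35.4 13.7 30.1]  after-turn axes [35.5 12.5 30.4]  rotvec [-0.01   0.006  0.024]
```

View pics/b_scene.png

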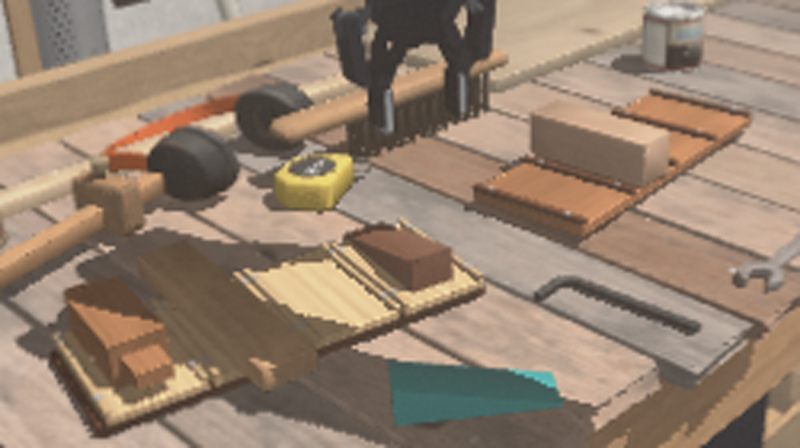

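```bash
python3 -m handwheel '0.4 10 13 30 -0.01 0.006 0.024; 0.4 20 0 0 0 0 0; 0.4 0 0 0 0 0 0'; python3 plan.py wedge 38 -15
```

```text
clock: 7.05
eef_pos: [534.6, 72.8, 108.3]
tool_rot: [2.859, 1.566, -2.065]
force: [-1.0, -0.8, 0.6]
width: 60.1
clock 7.05 eef [534.6  72.8 108.3] w 60.1 F [-1.  -0.8  0.6] q7 1.18
target [np.float64(534.8), np.float64(79.7), '38'] worldD [  0.3   6.9 -70.3] dir -0.204
shift now-axes [70.2  1.1  7.2]  after-turn axes [70.3  1.1  6.8]  rotvec [-0.007 -0.005 -0.001]
```

```bash
python3 -m handwheel '0.4 10 1 7 -0.007 -0.005 -0.001; 0.4 25 0 0 0 0 0; 0.4 25 0 0 0 0 0; 0.4 2 0 0 0 0 0'; python3 plan.py wedge 38 -15
```

```text
clock: 7.45
eef_pos: [538.3, 75.8, 46.5]
tool_rot: [-1.332, 1.565, 0.028]
force: [-0.6, -0.8, -0.7]
width: 59.9
clock 7.45 eef [538.3  75.8  46.5] w 59.9 F [-0.6 -0.8 -0.7] q7 1.18
target [np.float64(534.8), np.float64(79.7), '38'] worldD [-3.5  3.9 -8.5] dir -0.204
shift now-axes [8.4 4.3 3.1]  after-turn axes [8.5 4.2 3.2]  rotvec [-0.007  0.001  0.005]
```

```bash
python3 -m handwheel '0.4 6 5 3 -0.007 0.001 0.005; 0.4 4 0 0 0 0 0'; python3 plan.py wedge 38 -15
python3 - <<'E'
from h import *
for n,(x0,x1,y0,y1) in (('scene',(130,270,140,260)),):
    im=get_image(n)[y0:y1,x0:x1]; cv2.imwrite(f'pics/d_{n}.png',cv2.resize(im,None,fx=5,fy=5,interpolation=cv2.INTER_CUBIC))
E
```

```text
clock: 7.65
eef_pos: [534.7, 78.8, 37.1]
tool_rot: [-1.219, 1.569, 0.147]
force: [0.3, -0.2, 0.5]
width: 59.8
clock 7.65 eef [534.7  78.8  37.1] w 59.8 F [ 0.3 -0.2  0.5] q7 1.18
target [np.float64(534.8), np.float64(79.7), '38'] worldD [0.1 0.9 0.9] dir -0.204
shift now-axes [-0.9  0.1  0.9]  after-turn axes [-0.9  0.1  0.9]  rotvec [-0.001  0.001  0.001]
```

View pics/d_scene.png

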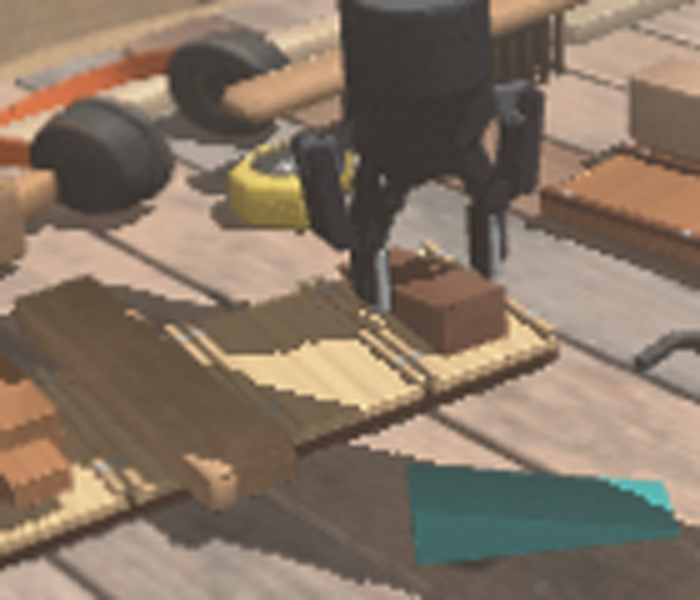

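```bash
python3 -m handwheel '-1 0 0 0 0 0 0; -1 0 0 0 0 0 0; -1 0 0 0 0 0 0; -1 0 0 0 0 0 0'; python3 plan.py wedge 38 -15
```

```text
clock: 8.1
eef_pos: [536.7, 78.4, 39.4]
tool_rot: [-1.31, 1.565, 0.055]
force: [-0.1, 0.2, -1.3]
width: 38.0
clock 8.1 eef [536.7  78.4  39.4] w 38.0 F [-0.1  0.2 -1.3] q7 1.18
target [np.float64(534.8), np.float64(79.7), '38'] worldD [-1.9  1.3 -1.4] dir -0.204
shift now-axes [1.3 2.1 0.9]  after-turn axes [1.4 2.1 0.9]  rotvec [-0.002  0.002  0.006]
```

```bash
python3 -m handwheel '-1 -15 0 0 0 0 0; -1 -30 0 0 0 0 0; -1 -30 0 0 0 0 0; -1 -10 0 0 0 0 0'; python3 plan.py bay120 110 -13
```

```text
clock: 8.5
eef_pos: [534.7, 78.2, 125.3]
tool_rot: [-1.689, 1.569, -0.324]
force: [0.4, -0.3, -1.3]
width: 38.1
clock 8.5 eef [534.7  78.2 125.3] w 38.1 F [ 0.4 -0.3 -1.3] q7 1.18
target [np.float64(522.6), np.float64(-113.6), '110'] worldD [ -12.1 -191.8  -15.3] dir 0.093
shift now-axes [  15.3  -27.3 -190.2]  after-turn axes [  15.3   29.8 -189.9]  rotvec [-0.299 -0.     0.002]
```

```bash
python3 -m handwheel '-1 0 0 -15 -0.149 0 0; -1 0 5 -40 -0.149 0 0.002; -1 0 8 -45 0 0 0; -1 0 8 -45 0 0 0; -1 0 8 -35 0 0 0; -1 15 0 -10 0 0 0; -1 10 0 0 0 0 0; -1 0 0 0 0 0 0'; python3 plan.py bay120 60 -13
```

```text
clock: 9.3
eef_pos: [515.1, -115.7, 97.6]
tool_rot: [-0.997, 1.566, 0.678]
force: [0.1, 0.0, -1.9]
width: 38.1
clock 9.3 eef [ 515.1 -115.7   97.6] w 38.1 F [ 0.1  0.  -1.9] q7 1.71
target [np.float64(522.6), np.float64(-113.6), '60'] worldD [  7.5   2.1 -37.6] dir 0.093
shift now-axes [37.6 -7.5  1.2]  after-turn axes [37.6 -7.7  1.3]  rotvec [0.012 0.003 0.004]
```

```bash
python3 -m handwheel '-1 14 -7 1 0.012 0.003 0.004; -1 20 0 0 0 0 0; -1 0 0 0 0 0 0'; python3 plan.py bay120 41 -13
```

```text
clock: 9.6
eef_pos: [522.7, -107.2, 62.0]
tool_rot: [0.24, 1.568, 1.911]
force: [-0.6, 0.2, -1.0]
width: 38.0
clock 9.6 eef [ 522.7 -107.2   62. ] w 38.0 F [-0.6  0.2 -1. ] q7 1.69
target [np.float64(522.6), np.float64(-113.6), '41'] worldD [ -0.2  -6.4 -21. ] dir 0.093
shift now-axes [21.   0.8 -6.4]  after-turn axes [21.   0.8 -6.3]  rotvec [ 0.007  0.003 -0.001]
```

```bash
python3 -m handwheel '-1 6 1 -6 0.007 0.003 0; -1 8 0 0 0 0 0; -1 4 0 0 0 0 0'; python3 plan.py bay120 39.4 -13
```

```text
clock: 9.9
eef_pos: [523.9, -110.1, 44.4]
tool_rot: [-1.171, 1.569, 0.498]
force: [0.3, 0.3, -0.8]
width: 38.0
clock 9.9 eef [ 523.9 -110.1   44.4] w 38.0 F [ 0.3  0.3 -0.8] q7 1.68
target [np.float64(522.6), np.float64(-113.6), '39.4'] worldD [-1.4 -3.5 -5. ] dir 0.093
shift now-axes [ 5.   1.7 -3.4]  after-turn axes [ 5.   1.7 -3.4]  rotvec [0.005 0.001 0.002]
```

```bash
python3 -m handwheel '-1 4 2 -4 0.005 0.001 0.002; -1 2 0 0 0 0 0'; python3 plan.py bay120 39.4 -13
```

```text
clock: 10.1
eef_pos: [522.3, -114.5, 38.1]
tool_rot: [2.842, 1.57, -1.778]
force: [-0.0, -0.0, 1.1]
width: 38.3
clock 10.1 eef [ 522.3 -114.5   38.1] w 38.3 F [-0.  -0.   1.1] q7 1.68
target [np.float64(522.6), np.float64(-113.6), '39.4'] worldD [0.3 0.9 1.3] dir 0.093
shift now-axes [-1.3 -0.4  0.9]  after-turn axes [-1.3 -0.4  0.9]  rotvec [-0. -0. -0.]
```

```bash
python3 -m handwheel '0.35 0 0 0 0 0 0; 0.35 0 0 0 0 0 0; 0.35 -10 0 0 0 0 0; 0.4 -40 0 0 0 0 0; 0.4 -40 0 0 0 0 0'; python3 plan.py strip 125
python3 - <<'E'
from h import *
for n,(x0,x1,y0,y1) in (('scene',(90,340,120,260)),):
    im=get_image(n)[y0:y1,x0:x1]; cv2.imwrite(f'pics/e_{n}.png',cv2.resize(im,None,fx=3.2,fy=3.2,interpolation=cv2.INTER_CUBIC))
E
```

```text
clock: 10.6
eef_pos: [519.2, -114.3, 127.7]
tool_rot: [1.358, 1.561, 3.022]
force: [0.6, -0.3, -0.0]
width: 59.9
clock 10.6 eef [ 519.2 -114.3  127.7] w 59.9 F [ 0.6 -0.3 -0. ] q7 1.71
target [np.float64(576.7), np.float64(233.4), '125'] worldD [ 57.5 347.7  -2.7] dir -0.123
shift now-axes [  2.5 -89.3 340.9]  after-turn axes [  2.7 -14.5 352.1]  rotvec [ 0.215  0.001 -0.009]
```

View pics/e_scene.png

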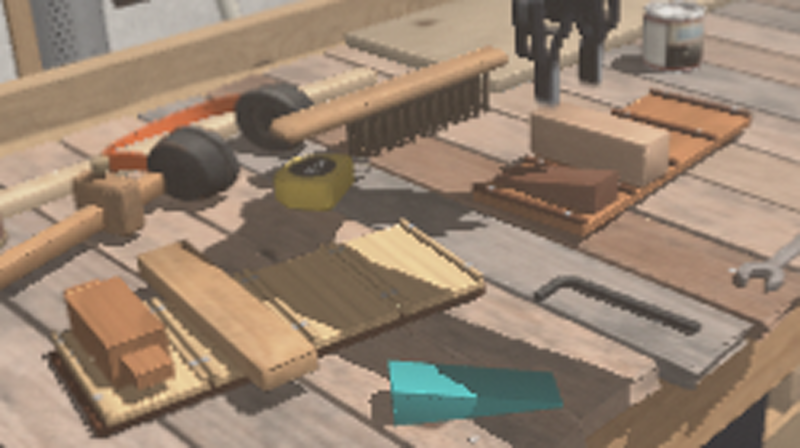

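```bash
python3 -m handwheel '0.4 0 0 25 0.108 0 -0.005; 0.4 0 0 42 0.108 0 -0.004; 0.4 0 -2 45 0 0 0; 0.4 0 -3 45 0 0 0; 0.4 0 -3 45 0 0 0; 0.4 0 -3 45 0 0 0; 0.4 0 -3 45 0 0 0; 0.4 0 0 38 0 0 0; 0.4 0 0 0 0 0 0'; python3 plan.py strip 105
```

```text
clock: 11.55
eef_pos: [578.7, 221.8, 146.4]
tool_rot: [-1.335, 1.539, 0.095]
force: [-1.2, 0.8, -0.3]
width: 59.4
clock 11.55 eef [578.7 221.8 146.4] w 59.4 F [-1.2  0.8 -0.3] q7 1.02
target [np.float64(576.7), np.float64(233.4), '105'] worldD [ -2.   11.6 -41.4] dir -0.123
shift now-axes [41.4  4.9 10.9]  after-turn axes [41.4  3.4 11.3]  rotvec [-0.019  0.007  0.031]
```

```bash
python3 -m handwheel '0.4 20 5 11 -0.019 0.007 0.031; 0.4 25 0 0 0 0 0; 0.4 20 0 0 0 0 0; 0.4 0 0 0 0 0 0'; python3 plan.py strip 38
```

```text
clock: 11.95
eef_pos: [576.9, 235.8, 83.6]
tool_rot: [-0.84, 1.566, 0.613]
force: [-1.1, -0.0, 0.8]
width: 59.7
clock 11.95 eef [576.9 235.8  83.6] w 59.7 F [-1.1 -0.   0.8] q7 1.02
target [np.float64(576.7), np.float64(233.4), '38'] worldD [ -0.2  -2.4 -45.6] dir -0.123
shift now-axes [45.6  0.1 -2.6]  after-turn axes [45.6 -0.1 -2.4]  rotvec [0.005 0.003 0.004]
```

```bash
python3 -m handwheel '0.4 15 0 -2 0.005 0.003 0.004; 0.4 20 0 0 0 0 0; 0.4 5 0 0 0 0 0'; python3 plan.py strip 38
```

```text
clock: 12.25
eef_pos: [578.9, 232.5, 45.3]
tool_rot: [-1.141, 1.566, 0.304]
force: [-0.7, -0.4, -0.3]
width: 60.0
clock 12.25 eef [578.9 232.5  45.3] w 60.0 F [-0.7 -0.4 -0.3] q7 1.02
target [np.float64(576.7), np.float64(233.4), '38'] worldD [-2.2  0.8 -7.3] dir -0.123
shift now-axes [7.3 2.4 0.5]  after-turn axes [7.3 2.3 0.6]  rotvec [-0.003  0.002  0.004]
```

```bash
python3 -m handwheel '0.4 5 3 1 -0.003 0.002 0.004; 0.4 3 0 0 0 0 0; -1 0 0 0 0 0 0; -1 0 0 0 0 0 0; -1 0 0 0 0 0 0; -1 0 0 0 0 0 0'; python3 plan.py strip 38
```

```text
clock: 12.85
eef_pos: [577.5, 233.5, 39.4]
tool_rot: [-1.24, 1.568, 0.207]
force: [0.3, -0.4, -0.7]
width: 43.1
clock 12.85 eef [577.5 233.5  39.4] w 43.1 F [ 0.3 -0.4 -0.7] q7 1.02
target [np.float64(576.7), np.float64(233.4), '38'] worldD [-0.8 -0.1 -1.4] dir -0.123
shift now-axes [ 1.4  0.8 -0.2]  after-turn axes [ 1.4  0.8 -0.2]  rotvec [-0.001  0.001  0.003]
```

```bash
python3 -m handwheel '-1 -15 0 0 0 0 0; -1 -30 0 0 0 0 0; -1 -35 0 0 0 0 0; -1 -25 0 0 0 0 0'; python3 plan.py bay-40 140 0.8
```

```text
clock: 13.25
eef_pos: [574.5, 232.4, 146.4]
tool_rot: [2.211, 1.565, -2.625]
force: [1.4, 0.1, -1.7]
width: 43.0
clock 13.25 eef [574.5 232.4 146.4] w 43.0 F [ 1.4  0.1 -1.7] q7 1.02
target [np.float64(551.1), np.float64(-271.6), '140'] worldD [ -23.4 -504.1   -6.4] dir 0.093
shift now-axes [   7.9  -38.8 -503.1]  after-turn axes [   6.4   70.  -499.7]  rotvec [-0.216 -0.003 -0.005]
```

```bash
python3 -m handwheel '-1 0 0 -20 -0.108 -0.003 0; -1 0 3 -40 -0.108 0 -0.005; -1 0 7 -45 0 0 0; -1 0 7 -45 0 0 0; -1 0 7 -45 0 0 0; -1 0 7 -45 0 0 0; -1 0 7 -45 0 0 0; -1 0 7 -45 0 0 0; -1 0 7 -45 0 0 0; -1 0 7 -45 0 0 0'; python3 plan.py bay-40 140 0.8
```

```text
clock: 14.25
eef_pos: [558.2, -194.0, 160.6]
tool_rot: [-1.325, 1.542, 0.366]
force: [0.8, 0.3, -2.0]
width: 42.8
clock 14.25 eef [ 558.2 -194.   160.6] w 42.8 F [ 0.8  0.3 -2. ] q7 1.89
target [np.float64(551.1), np.float64(-271.6), '140'] worldD [ -7.1 -77.7 -20.6] dir 0.093
shift now-axes [ 19.6  16.9 -76.4]  after-turn axes [ 20.6  14.2 -76.7]  rotvec [0.027 0.007 0.027]
```

```bash
python3 -m handwheel '-1 0 5 -35 0.027 0.007 0.027; -1 0 7 -35 0 0 0; -1 25 0 0 0 0 0; -1 25 0 0 0 0 0; -1 0 0 0 0 0 0'; python3 plan.py bay-40 70 0.8
```

```text
clock: 14.75
eef_pos: [551.1, -283.4, 116.2]
tool_rot: [-2.789, 1.557, -1.144]
force: [-1.2, 0.4, -2.0]
width: 43.3
clock 14.75 eef [ 551.1 -283.4  116.2] w 43.3 F [-1.2  0.4 -2. ] q7 1.96
target [np.float64(551.1), np.float64(-271.6), '70'] worldD [  0.   11.8 -46.2] dir 0.093
shift now-axes [46.  -0.7 12.3]  after-turn axes [46.2 -1.1 11.7]  rotvec [-0.019 -0.013  0.004]
```

```bash
python3 -m handwheel '-1 10 0 12 -0.019 -0.013 0.004; -1 20 0 0 0 0 0; -1 16 0 0 0 0 0; -1 0 0 0 0 0 0'; python3 plan.py bay-40 41 0.8
```

```text
clock: 15.15
eef_pos: [553.1, -267.9, 72.7]
tool_rot: [-1.329, 1.565, 0.34]
force: [-0.2, 0.2, -0.5]
width: 42.8
clock 15.15 eef [ 553.1 -267.9   72.7] w 42.8 F [-0.2  0.2 -0.5] q7 1.96
target [np.float64(551.1), np.float64(-271.6), '41'] worldD [ -2.   -3.8 -31.7] dir 0.093
shift now-axes [31.7  2.5 -3.6]  after-turn axes [31.7  2.3 -3.6]  rotvec [0.006 0.001 0.005]
```

```bash
python3 -m handwheel '-1 10 2 -4 0.006 0.001 0.005; -1 12 0 0 0 0 0; -1 3 0 0 0 0 0'; python3 plan.py bay-40 39.4 0.8
```

```text
clock: 15.45
eef_pos: [553.2, -271.7, 47.9]
tool_rot: [-1.816, 1.568, -0.151]
force: [-0.8, 0.2, -0.1]
width: 43.2
clock 15.45 eef [ 553.2 -271.7   47.9] w 43.2 F [-0.8  0.2 -0.1] q7 1.96
target [np.float64(551.1), np.float64(-271.6), '39.4'] worldD [-2.1  0.1 -8.5] dir 0.093
shift now-axes [8.5 2.1 0.3]  after-turn axes [8.5 2.1 0.3]  rotvec [ 0.002 -0.001  0.003]
```

```bash
python3 -m handwheel '-1 4 2 0 0.002 0 0.003; -1 3 0 0 0 0 0; -1 2 0 0 0 0 0'; python3 plan.py bay-40 39.4 0.8
```

```text
clock: 15.75
eef_pos: [551.2, -272.1, 38.3]
tool_rot: [2.848, 1.57, -1.773]
force: [-3.7, 1.5, 20.0]
width: 43.2
clock 15.75 eef [ 551.2 -272.1   38.3] w 43.2 F [-3.7  1.5 20. ] q7 1.95
target [np.float64(551.1), np.float64(-271.6), '39.4'] worldD [-0.1  0.5  1.1] dir 0.093
shift now-axes [-1.1  0.   0.5]  after-turn axes [-1.1  0.   0.5]  rotvec [-0.001 -0.001 -0.   ]
```

```bash
python3 -m handwheel '0.35 -1 0 0 0 0 0; 0.35 0 0 0 0 0 0; 0.35 -10 0 0 0 0 0; 0.4 -40 0 0 0 0 0; 0.4 -45 0 0 0 0 0'; python3 plan.py rail 140
python3 - <<'E'
from h import *
for n,(x0,x1,y0,y1) in (('scene',(90,340,120,260)),):
    im=get_image(n)[y0:y1,x0:x1]; cv2.imwrite(f'pics/f_{n}.png',cv2.resize(im,None,fx=3.2,fy=3.2,interpolation=cv2.INTER_CUBIC))
E
```

```text
clock: 16.25
eef_pos: [547.9, -270.6, 132.8]
tool_rot: [1.139, 1.56, 2.802]
force: [1.2, 0.3, 0.4]
width: 60.2
clock 16.25 eef [ 547.9 -270.6  132.8] w 60.2 F [1.2 0.3 0.4] q7 1.97
target [np.float64(592.8), np.float64(311.6), '140'] worldD [ 44.9 582.2   7.2] dir -0.128
shift now-axes [ -5.6 -98.2 575.6]  after-turn axes [ -7.2  29.7 583.2]  rotvec [ 0.22   0.003 -0.01 ]
```

View pics/f_scene.png

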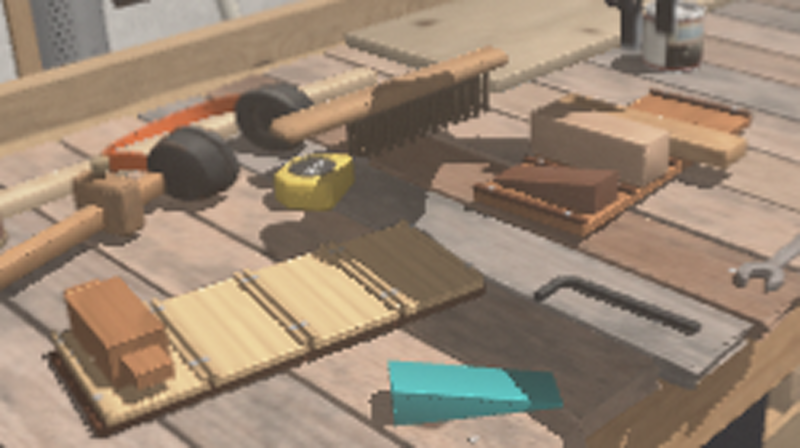

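```bash
python3 -m handwheel '0.4 0 0 25 0.11 0 -0.005; 0.4 0 0 42 0.11 0 -0.005; 0.4 0 2 46 0 0 0; 0.4 0 2 46 0 0 0; 0.4 0 2 46 0 0 0; 0.4 0 2 46 0 0 0; 0.4 0 2 46 0 0 0; 0.4 0 2 46 0 0 0; 0.4 0 2 46 0 0 0; 0.4 0 2 46 0 0 0'; python3 plan.py rail 140
```

```text
clock: 17.3
eef_pos: [596.5, 163.7, 152.6]
tool_rot: [-1.708, 1.531, -0.294]
force: [1.1, 0.1, 0.5]
width: 59.7
clock 17.3 eef [596.5 163.7 152.6] w 59.7 F [1.1 0.1 0.5] q7 1.09
target [np.float64(592.8), np.float64(311.6), '140'] worldD [ -3.7 148.  -12.6] dir -0.128
shift now-axes [ 10.7  27.2 145.6]  after-turn axes [ 12.6  22.6 146.3]  rotvec [-0.028 -0.006  0.04 ]
```

Run:
```python
from h import *
im=get_image('top')[110:210,105:245]; cv2.imwrite('pics/g_top.png',cv2.resize(im,None,fx=5.7,fy=5.7,interpolation=cv2.INTER_CUBIC))
```

```text
(no output)
```

View pics/g_top.png

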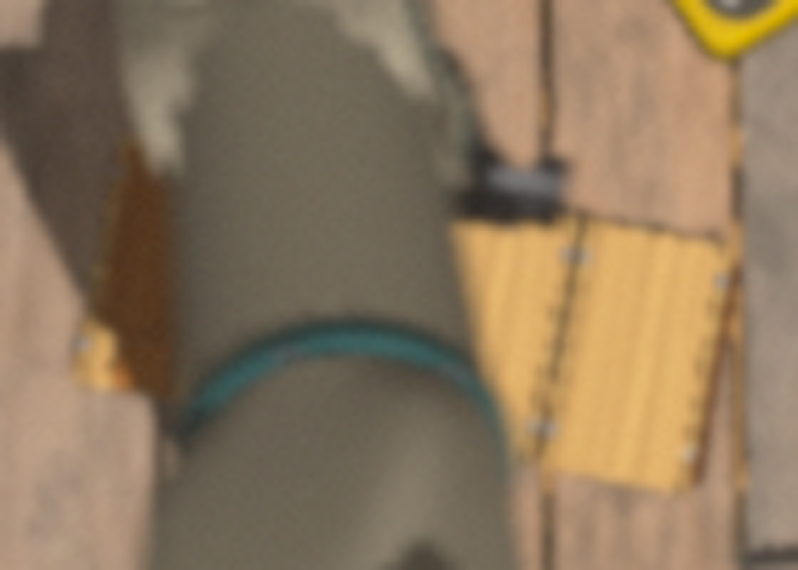

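```bash
python3 - <<'E'
from fit0 import *
q=unproj('top',crop([(186,96),(145,392)],5.7,o1),46);print(q,q.mean(0),np.linalg.norm(q[0]-q[1]),np.arctan2(*(q[0]-q[1])[1::-1]))
E
python3 -m handwheel '0.4 0 8 40 -0.028 -0.006 0.04; 0.4 0 7 45 0 0 0; 0.4 0 3 40 0 0 0; 0.4 10 0 15 0 0 0; 0.4 10 0 0 0 0 0; 0.4 0 0 0 0 0 0'; python3 plan.py rail 105
```

```text
fin [ 5.46621405e+02 -2.31891876e+02  9.27216375e-02  4.51388660e+01] 0.09882469871228125
cut [ 5.62192e+02  1.92832e+02 -1.90000e-01] 0.25630793967379756
rail [592.808 311.627  -1.699] 0.47893739622163223
strip [576.678 233.38   -1.693] 0.22752519210265693
block [559.472 149.449  -1.739] 0.20423984545353274
wedge [549.532  76.658  -1.775] 0.7392923467293396
[[668.39235149 300.941832    46.        ]
 [519.13343427 320.72515193  46.        ]] [593.76289288 310.83349197  46.        ] 150.56428565787428 -0.13177555091722168
clock: 17.95
eef_pos: [595.8, 320.8, 136.4]
tool_rot: [-0.232, 1.556, 1.23]
force: [-0.2, -0.7, -0.0]
width: 59.6
clock 17.95 eef [595.8 320.8 136.4] w 59.6 F [-0.2 -0.7 -0. ] q7 0.95
target [np.float64(592.8), np.float64(311.6), '105'] worldD [ -3.   -9.1 -31.4] dir -0.128
shift now-axes [31.2  2.1 -9.9]  after-turn axes [31.4  1.8 -9.4]  rotvec [0.019 0.014 0.003]
```

```bash
python3 -m handwheel '0.4 10 2 -9 0.019 0.014 0.003; 0.4 20 0 0 0 0 0; 0.4 0 0 0 0 0 0'; python3 plan.py rail 42 1
```

```text
clock: 18.25
eef_pos: [593.7, 303.0, 104.9]
tool_rot: [3.133, 1.564, -1.717]
force: [-0.3, -0.9, 0.3]
width: 59.8
clock 18.25 eef [593.7 303.  104.9] w 59.8 F [-0.3 -0.9  0.3] q7 0.93
target [np.float64(593.8), np.float64(311.5), '42'] worldD [  0.1   8.5 -62.9] dir -0.128
shift now-axes [62.8  1.   8.9]  after-turn axes [62.9  0.9  8.5]  rotvec [-0.01  -0.006 -0.   ]
```

```bash
python3 -m handwheel '0.4 8 1 8 -0.01 -0.006 0; 0.4 14 0 0 0 0 0; 0.4 0 0 0 0 0 0'; python3 plan.py rail 42 1
```

```text
clock: 18.55
eef_pos: [595.2, 307.0, 82.2]
tool_rot: [-2.716, 1.568, -1.279]
force: [-1.3, -0.5, 0.1]
width: 60.2
clock 18.55 eef [595.2 307.   82.2] w 60.2 F [-1.3 -0.5  0.1] q7 0.94
target [np.float64(593.8), np.float64(311.5), '42'] worldD [ -1.4   4.5 -40.2] dir -0.128
shift now-axes [40.2  2.   4.4]  after-turn axes [40.2  2.   4.3]  rotvec [-0.005 -0.002  0.001]
```

```bash
python3 -m handwheel '0.4 10 2 5 -0.005 -0.002 0.001; 0.4 18 0 0 0 0 0; 0.4 6 0 0 0 0 0'; python3 plan.py rail 42 1
```

```text
clock: 18.85
eef_pos: [594.9, 313.6, 47.8]
tool_rot: [-0.807, 1.568, 0.636]
force: [-0.6, -0.7, -0.1]
width: 59.9
clock 18.85 eef [594.9 313.6  47.8] w 59.9 F [-0.6 -0.7 -0.1] q7 0.94
target [np.float64(593.8), np.float64(311.5), '42'] worldD [-1.1 -2.1 -5.8] dir -0.128
shift now-axes [ 5.8  0.8 -2.2]  after-turn axes [ 5.8  0.8 -2.2]  rotvec [0.    0.002 0.002]
```

```bash
python3 -m handwheel '0.4 4 1 -2 0 0.002 0.002; 0.4 2 0 0 0 0 0; -1 0 0 0 0 0 0; -1 0 0 0 0 0 0; -1 0 0 0 0 0 0; -1 0 0 0 0 0 0'; python3 plan.py rail 42 1
```

```text
clock: 19.45
eef_pos: [593.7, 312.7, 42.0]
tool_rot: [-0.624, 1.569, 0.82]
force: [-0.6, 0.4, -1.9]
width: 42.7
clock 19.45 eef [593.7 312.7  42. ] w 42.7 F [-0.6  0.4 -1.9] q7 0.94
target [np.float64(593.8), np.float64(311.5), '42'] worldD [ 0.1 -1.2 -0. ] dir -0.128
shift now-axes [ 0.  -0.2 -1.2]  after-turn axes [ 0.  -0.2 -1.2]  rotvec [0.001 0.001 0.001]
```

```bash
python3 -m handwheel '-1 -15 0 0 0 0 0; -1 -30 0 0 0 0 0; -1 -35 0 0 0 0 0; -1 -25 0 0 0 0 0'; python3 plan.py bay-120 145
```

```text
clock: 19.85
eef_pos: [590.8, 311.0, 148.4]
tool_rot: [2.16, 1.563, -2.679]
force: [-0.2, 0.9, -1.9]
width: 42.8
clock 19.85 eef [590.8 311.  148.4] w 42.8 F [-0.2  0.9 -1.9] q7 0.94
target [np.float64(557.7), np.float64(-351.4), '145'] worldD [ -33.1 -662.4   -3.4] dir 0.093
shift now-axes [   6.   -51.  -661.2]  after-turn axes [   3.4   94.3 -656.5]  rotvec [-0.22  -0.004 -0.007]
```

```bash
python3 -m handwheel '-1 0 0 -20 -0.11 -0.004 0; -1 0 3 -40 -0.11 0 -0.007; -1 0 7 -46 0 0 0; -1 0 7 -46 0 0 0; -1 0 7 -46 0 0 0; -1 0 7 -46 0 0 0; -1 0 7 -46 0 0 0; -1 0 7 -46 0 0 0; -1 0 7 -46 0 0 0; -1 0 7 -46 0 0 0'; python3 plan.py bay-120 145
```

```text
clock: 20.85
eef_pos: [574.8, -122.6, 162.1]
tool_rot: [-1.216, 1.541, 0.475]
force: [0.4, -0.4, -2.5]
width: 43.2
clock 20.85 eef [ 574.8 -122.6  162.1] w 43.2 F [ 0.4 -0.4 -2.5] q7 1.79
target [np.float64(557.7), np.float64(-351.4), '145'] worldD [ -17.1 -228.8  -17.1] dir 0.093
shift now-axes [  13.5   44.7 -225.3]  after-turn axes [  17.1   38.2 -226.2]  rotvec [0.027 0.011 0.028]
```

```bash
python3 -m handwheel '-1 0 8 -40 0.027 0.011 0.028; -1 0 8 -45 0 0 0; -1 0 8 -45 0 0 0; -1 0 8 -45 0 0 0; -1 0 4 -28 0 0 0; -1 15 0 0 0 0 0; -1 15 0 0 0 0 0; -1 0 0 0 0 0 0'; python3 plan.py bay-120 75
```

```text
clock: 21.65
eef_pos: [554.0, -350.3, 139.9]
tool_rot: [-2.758, 1.557, -1.111]
force: [-0.3, 0.4, -3.0]
width: 42.9
clock 21.65 eef [ 554.  -350.3  139.9] w 42.9 F [-0.3  0.4 -3. ] q7 2.08
target [np.float64(557.7), np.float64(-351.4), '75'] worldD [  3.7  -1.  -64.9] dir 0.093
shift now-axes [65.  -3.3 -0.4]  after-turn axes [64.9 -3.6 -1.4]  rotvec [-0.017 -0.013  0.005]
```

```bash
python3 -m handwheel '-1 15 -3 -1 -0.017 -0.013 0.005; -1 25 0 0 0 0 0; -1 22 0 0 0 0 0; -1 0 0 0 0 0 0'; python3 plan.py bay-120 42
```

```text
clock: 22.05
eef_pos: [560.7, -343.5, 78.0]
tool_rot: [-0.59, 1.567, 1.083]
force: [-0.7, 0.4, -2.8]
width: 42.6
clock 22.05 eef [ 560.7 -343.5   78. ] w 42.6 F [-0.7  0.4 -2.8] q7 2.09
target [np.float64(557.7), np.float64(-351.4), '42'] worldD [ -2.9  -7.9 -36. ] dir 0.093
shift now-axes [36.   3.8 -7.7]  after-turn axes [36.   3.6 -7.6]  rotvec [0.01  0.003 0.002]
```

```bash
python3 -m handwheel '-1 9 4 -8 0.01 0.003 0.002; -1 13 0 0 0 0 0; -1 3 0 0 0 0 0'; python3 plan.py bay-120 42
```

```text
clock: 22.35
eef_pos: [560.0, -350.3, 54.3]
tool_rot: [-1.846, 1.567, -0.178]
force: [-0.2, -0.3, -1.9]
width: 43.1
clock 22.35 eef [ 560.  -350.3   54.3] w 43.1 F [-0.2 -0.3 -1.9] q7 2.09
target [np.float64(557.7), np.float64(-351.4), '42'] worldD [ -2.3  -1.1 -12.3] dir 0.093
shift now-axes [12.3  2.4 -0.8]  after-turn axes [12.3  2.4 -0.9]  rotvec [ 0.004 -0.001  0.003]
```

```bash
python3 -m handwheel '-1 5 2 -1 0.004 0 0.003; -1 5 0 0 0 0 0; -1 2 0 0 0 0 0'; python3 plan.py bay-120 42
```

```text
clock: 22.65
eef_pos: [558.6, -352.0, 42.3]
tool_rot: [-2.48, 1.568, -0.818]
force: [0.2, -0.2, -0.8]
width: 43.0
clock 22.65 eef [ 558.6 -352.    42.3] w 43.0 F [ 0.2 -0.2 -0.8] q7 2.08
target [np.float64(557.7), np.float64(-351.4), '42'] worldD [-0.9  0.7 -0.3] dir 0.093
shift now-axes [0.3 0.8 0.7]  after-turn axes [0.3 0.8 0.7]  rotvec [-0.001 -0.002  0.002]
```

```bash
python3 -m handwheel '-1 2 0 0 0 0 0; -1 1 0 0 0 0 0'; python3 plan.py bay-120 42
```

```text
clock: 22.85
eef_pos: [558.7, -352.2, 41.2]
tool_rot: [-2.52, 1.568, -0.858]
force: [-2.2, 0.7, 5.1]
width: 42.9
clock 22.85 eef [ 558.7 -352.2   41.2] w 42.9 F [-2.2  0.7  5.1] q7 2.08
target [np.float64(557.7), np.float64(-351.4), '42'] worldD [-0.9  0.8  0.8] dir 0.093
shift now-axes [-0.8  0.9  0.9]  after-turn axes [-0.8  0.9  0.9]  rotvec [-0.001 -0.002  0.001]
```

Contact made. I'll release, rise, and back out of the top view toward the left, keeping high.

```bash
python3 -m handwheel '0.35 0 0 0 0 0 0; 0.35 0 0 0 0 0 0; 0.35 -10 0 0 0 0 0; 0.4 -40 0 0 0 0 0; 0.4 -45 0 0 0 0 0; 0.4 -45 0 0 0 0 0'; python3 -m handwheel '0.4 0 0 30 0 0 0; 0.4 0 0 46 0 0 0; 0.4 0 0 46 0 0 0; 0.4 0 0 46 0 0 0; 0.4 0 0 46 0 0 0; 0.4 0 0 46 0 0 0; 0.4 0 0 46 0 0 0; 0.4 0 0 46 0 0 0; 0.4 0 0 46 0 0 0; 0.4 0 0 46 0 0 0'; python3 -m handwheel '0.4 0 0 46 0 0 0; 0.4 0 0 46 0 0 0; 0.4 0 0 30 0 0 0; 0.4 0 0 0 0 0 0'
cat > chk.py <<'E'
from h import *
t=get_image('top');s=get_image('scene');cv2.imwrite('pics/top_end.png',t);cv2.imwrite('pics/scene_end.png',s)
cv2.imwrite('pics/e1.png',cv2.resize(t[120:215,255:390],None,fx=5.9,fy=5.9,interpolation=cv2.INTER_CUBIC))
cv2.imwrite('pics/e2.png',cv2.resize(s[130:210,220:350],None,fx=6,fy=6,interpolation=cv2.INTER_CUBIC))
E
python3 chk.py
```

```text
clock: 23.45
eef_pos: [555.5, -350.1, 180.9]
tool_rot: [1.014, 1.562, 2.677]
force: [1.3, -0.1, 0.2]
width: 59.6
clock: 24.45
eef_pos: [525.4, 94.1, 195.0]
tool_rot: [-2.1, 1.542, -0.455]
force: [0.5, 1.0, -0.7]
width: 60.1
clock: 24.85
eef_pos: [514.7, 231.1, 197.2]
tool_rot: [-1.787, 1.539, -0.13]
force: [0.4, 0.1, -0.3]
width: 59.6
```

View pics/e1.png

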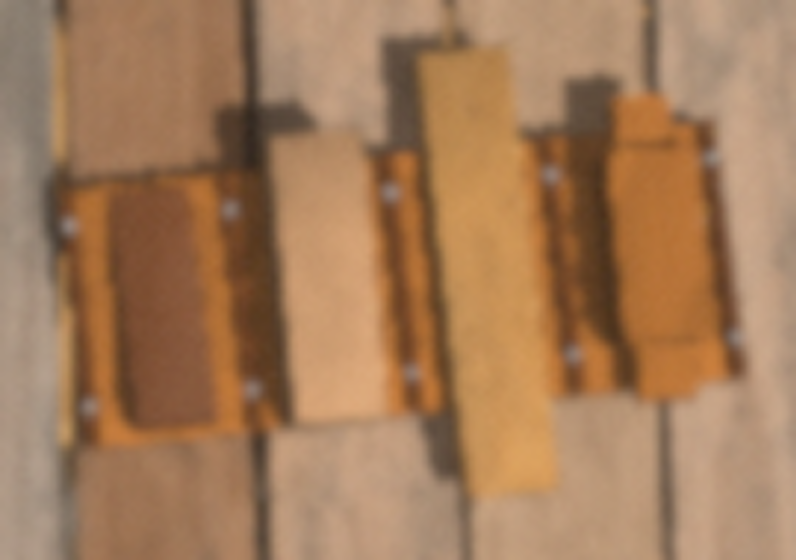

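View pics/e2.png

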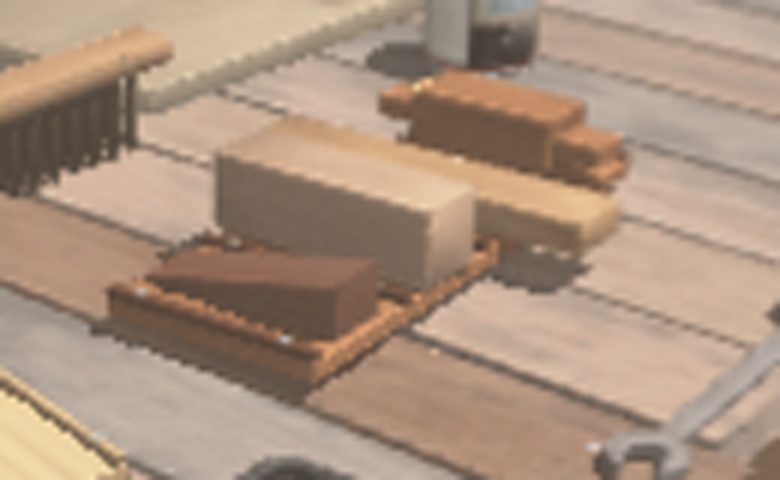

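```bash
python3 - <<'E' | tail -4
from fit0 import *
o=np.array([255,120])
def g(n,px,w,l,zf,zn):
    p,e=fit('top',crop(px,5.9,o),top(w,l,zf,zn),[550,-200,-1.5])
    f=R['fin'];c,s=np.cos(f[2]),np.sin(f[2]);d=p[:2]-f[:2]
    print(n,'rack x,y',(c*d[0]+s*d[1]).round(1),(-s*d[0]+c*d[1]).round(1),'yaw',round(p[2]+np.pi/2-f[2],3),'rms',e.round(2))
g('wedge',[(110,190),(188,186),(215,424),(133,428)],40,120,24,50)
g('block',[(270,138),(363,130),(387,415),(292,423)],45,140,65,65)
g('strip',[(418,53),(510,46),(556,487),(464,497)],45,220,40,40)
g('rail',[(610,146),(700,140),(720,338),(630,344)],44,94,58,58)
E
python3 -c "
from cell import ctrl
s=ctrl.read_state();print(s['clock'],s['eef_pos'],abs(s['qd']).max())"
```

```text
wedge rack x,y -0.7 120.2 yaw -0.033 rms 0.19
block rack x,y 1.7 42.0 yaw -0.037 rms 0.28
strip rack x,y -0.4 -39.5 yaw -0.019 rms 0.21
rail rack x,y 1.7 -122.4 yaw -0.029 rms 0.32
24.95 [515.50606609 225.8561054  196.97355724] 0.04190715020461995
```

All four sit within about 2.5 mm and 0.04 rad of their bay centres, so I'm handing the job in.

```bash
python3 -c "
from cell import ctrl
print(ctrl.finish_job())"
```

```text
the job is handed in; nothing more can be done
None
```

I moved all four workpieces to the finishing rack in reverse order and handed the job in at about 25 s. From left to right the bays now hold the wedge, square block, thin strip and tenoned rail; the cutting rack held rail, strip, block, wedge. I left the turquoise wedge alone.

My last check used both cameras with the arm clear of the finishing rack. All four pieces lie flat, off the cleats and lengthwise along them. A fit to the top picture put each piece within 2.5 mm of its bay centre and within 0.04 rad of the rack's direction. The highest contact force I read while setting a piece down was about 23 N. No check failed, but the fits use corners picked by eye, so a millimetre or two and about 0.03 rad of those figures may be measurement error.

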